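# Load the pressure cooker with beef, lock its lid and start it

## Robot

A 6-joint arm with a two-finger parallel gripper is mounted at the origin on a cart in front of the work surface, level with it; the furniture and walls round the work are solid. World frame = base frame: x ahead of the robot, y to its left, z up, the work surface at z = 0. Lengths are in m, angles in rad, forces in N, time in s.
With the tool pointing down it reaches from about 0.35 to 0.975 m from the base axis. Payload 4.9 kg.
Tool frame: the origin (TCP) lies midway between the tips of the shut fingers; the grasp point (between the pads) lies 19 mm behind it; z points along the fingers, y is the line along which they close (so a half turn about z gives the same grasp; the last joint's range is limited). The gripper opens to 85 mm and grips with 20 to 120 N. Pads are 22 mm wide; open, the fingers measure 114 mm over their backs; the gripper's body (76 mm by 85 mm) begins 54 mm behind the grasp point. The pads swing forward as they close: fully open they stand 13 mm farther back than shut.
Start: joints at [1.154, 0.053, 1.613, -0, 1.476, -0.119], TCP at [0.183, 0.597, 0.231] pointing down, gripper open.
Joint ranges: [-3.01, 3.01], [-1.01, 2.22], [0.06, 2.58], [-1.02, 4.17], [0.09, 2.62], [-3.14, 3.14]. Speed limits (rad/s): [2.57, 2.57, 3.14, 3.14, 3.14, 3.14].

## Interface

Orientations are given as a unit quaternion [w, x, y, z].
In Python, from plant import state, grab_frame, camera_info, job_done, spot_in, masks_of, pinpoint gives the robot as it stands.
- The arm moves only by the shell command python3 -m handwheel 'ROWS' [OPENING]. ROWS is JSON, a list that holds one entry, the list of rows, each a list of 6 numbers: the shift along the world's x, y, z in m, then the turn, a rotation vector about the world's x, y, z in degrees. In form: [[[tx, ty, tz, ax, ay, az], ...]]. A call has 1 to 20 rows; each row shifts and turns the commanded pose from where the row before left it; what a row does not reach is not made up. A row lasts 1/12 s, in which the tool goes at most 41.7 mm and 7.16 degrees, less where a joint would pass 70% of its speed; a pose out of reach is approached as far as the arm can. A call is refused whole if a number of a shift passes 0.0417 or a number of a turn 7.16, either way. A call with a gripper value outside its range is refused whole. OPENING is the opening, from 0 (shut) to 1 (fully open), set as the call begins (- or left out, the last holds). The fingers move at their own pace and stop on an object; the grip force is fixed at half the most. Time passes only in rows, so rows that do not move let the fingers close. It gives the time, the measured TCP pose, the force, the opening and the grip force at its end, in the units of the state.
- state(): the state, without advancing time (a new reading comes with each control period).
- grab_frame(name): name is "scene" or "top" or "wrist"; returns (picture, depth): 384x512x3 uint8, blue, green, red; 384x512 float32, m along the optical axis (not along the pixel's ray), 0 where there is no reading.
- camera_info(name): a dict with "fx", "fy", "cx", "cy" (pixels), "distortion" ([k1, k2, p1, p2, k3] as OpenCV has them; the pictures are not rectified), "T" (4x4, takes a point from camera to world coordinates). Camera axes: x right, y up, looking along -z (the intrinsics and any distortion apply to the point x, -y, -z); pixel columns grow to the right and rows downward; lengths in m; the calibration is good to about 2 mm. A picture is of the moment at which its call begins: read the wrist's pose just before it. camera_info takes no time and is no camera call; for the wrist camera it gives the pose at the moment of the call.
- job_done(): hands the job in; it is judged then, once.
Trained networks look in the newest picture that a camera, given by its name, has taken for a name from the list of things; names that differ only in an ending like _2 or _b are one class to them, and where a whole thing is asked for, a point or a joint stands for the part that bears it (a point fixed in the world has none). Each returns a list of dicts, best first, with "conf" (0 to 1); they miss things now and then, are a little off and sometimes report something else, mostly with a low value. They report only what shows in the picture. A call takes as long as a camera call.
- spot_in(camera, thing): "box" ([left, top, width, height] in pixels, round what is visible of it).
- masks_of(camera, thing): "region" (384x512 bool, what is visible of it) and "box" ([left, top, width, height] in pixels, round what is visible of it).
- pinpoint(camera, thing): "position" ([column, row] in pixels: a listed point, or the origin of a listed thing).
The state is a dict: "time": time; "joint_pos": joint angles; "joint_vel": joint speeds; "joint_efforts": joint torques, N m; "tool_pos": TCP position; "tool_rot": TCP orientation; "contact_force": force on the tool from outside, world axes, zero at the start; "ft_torque": the same for the moment, N m; "gripper_width": opening from 0.0 (shut) to 1.0 (fully open); "grasp_force": force on a finger pad.
Only numpy, scipy, OpenCV 4.12 (cv2) and the standard library are available. Lean on these libraries where they do the work, as an engineer would, in place of code of your own. Each camera call takes 0.05 s, during which the arm holds its last target. There are 200 camera calls.

## Task

Get the beef cooking: swing the locking bar of the pressure cooker right out to the side, clear of the pot and of the lid lying there, and put every slice of beef from the board into the pot. Fit the lid with its pins down through the gaps of the collar and twist it clockwise by its handle until it has cammed tight against its stops, the handle then in line with the locking bar; swing the bar shut over the lid until it snaps past the roller of its catch, and last of all press down the raised front end of the rocker switch so that it tips over to on. Leave the jars, cup and shaker that stand about as they are.

Things in the scene. Friction and masses are not known exactly. Their poses are not given: they have to be found in the camera images.
- cooker: Round steel pressure cooker, fixed. Origin on the worktop under the pot's axis; x to its rear, y to its left, z up; front towards the robot, yaw up to 0.2 rad. Control box 120 x 76 mm, top 148 mm high, on its right flank (centre x -5, y -157 mm). Posts of 22 mm diameter at x -128 and +128, y 45 mm, up to 191 mm high.
- cooker_mouth (a point): Centre of the collar's top, 166 mm above the worktop, axes as the cooker. Collar: inner radius 104, outer 117 mm. Four lugs reach in to radius 91 mm over the ring; between them four gaps 44 degrees wide, centred 15.5, 105.5, 195.5, 285.5 degrees counter-clockwise from x. Under the greased lugs are ramps that push pins turning clockwise 2 mm down, to stops at 45, 135, 225, 315 degrees.
- lid_grip (a point): Centre of the lid's black bar handle, 51 mm above its underside. Bar along x: 116 mm long, 16 wide, 22 high, 20 mm free under it. To drop in, x stands 60 degrees (45 to 76 will pass) counter-clockwise of the cooker's x: then 192 mm above the worktop. Locked: parallel to the cooker's x, 190 mm up; twisting takes under 1 N m. A handle across the bar's line blocks the bar.
- locking_bar (a joint): Angle of the locking bar, rad: 0 shut (along the cooker's x at y 45 mm, over the lid), grows as it opens to the cooker's left (counter-clockwise from above) to 2.1 at most; light friction, stays where left; starts ajar at 0.16 to 0.5. At 1.5 to 1.75 it is clear of pot and lid. The sprung roller of its catch resists from 0.08 to 0.04 with 3 to 5 N, then draws it in; shut is below 0.025.
- bar_hinge (a point): Hinge of the locking bar at the front post, on the bar's centre line, 180 mm above the worktop; its own x points along the bar. The bar is a steel rod of 12 mm diameter and 281 mm length with an upright black knob at its end (18 mm diameter, from 15 to 42 mm above the rod's centre line).
- bar_push (a point): point on the centre line of the locking bar's rod, 235 mm from the hinge, a good place to push; x along the bar
- rocker (a joint): angle of the rocker switch on the control box, rad: 0 off (front end raised), 0.38 on (front end down, rear end tipped up); over-centre, it snaps over past 0.19 and stays; needs about 3 N at its end. On is above 0.33.
- rocker_front (a point): centre of the top face near the front end of the rocker, 24 mm from its pivot: press here, about 9 mm down; the rocker is a black paddle 66 mm long (along the cooker's x) and 34 mm wide, its pivot 158 mm above the worktop
- rocker_rear (a point): the same at its rear end
- slice_1_mid (a point): Centre of a slice of beef, 39 x 78 x 28 mm (x thickness, y length, z height), irregular, rigid, 0.11 kg; lies on the board; grasp across its thickness (its x). Some slices may be absent.
- slice_2_mid (a point): Centre of a slice of beef, 36 x 88 x 34 mm (x thickness, y length, z height), irregular, rigid, 0.11 kg; lies on the board; grasp across its thickness (its x). Some slices may be absent.
- slice_3_mid (a point): Centre of a slice of beef, 44 x 97 x 37 mm (x thickness, y length, z height), irregular, rigid, 0.11 kg; lies on the board; grasp across its thickness (its x). Some slices may be absent.
- slice_4_mid (a point): Centre of a slice of beef, 41 x 89 x 36 mm (x thickness, y length, z height), irregular, rigid, 0.11 kg; lies on the board; grasp across its thickness (its x). Some slices may be absent.
- board: Green plastic cutting board, fixed, 240 x 440 x 12 mm (x, y, z); origin at the centre of its underside.
- spice_a: Bystander: spice jar with red cap, 45 mm across, 108 mm high; origin at the centre of its foot.
- spice_b: Bystander: spice jar with green cap, 42 mm across, 99 mm high; origin at the centre of its foot.
- cup_pale: Bystander: lidded deli cup, pale contents, 66 mm across, 60 mm high; origin at the centre of its foot.
- shaker: Bystander: pepper shaker, 44 mm across, 90 mm high; origin at the centre of its foot.
- cooker_lid: The loose lid: aluminium disc, radius 87.5 mm, rim 10 mm thick, 19 mm at the middle, 0.45 kg, right way up on the worktop left of the cooker. Origin: centre of its underside; handle along x. Four round pins, 10 mm diameter, centred 5 mm above the underside, stick out to radius 99.5 mm at 45, 135, 225, 315 degrees from x. Half a turn looks and works the same.
- pot_floor (a point): Centre of the pot's inner floor, 34 mm above the worktop; axes as the cooker. The pot's inner radius is 78 mm; its wall ends at the sealing ring, 142 mm above the worktop, which is sprung: it gives about 1 mm under the lid's weight and 3 mm when the lid is locked.

How it is judged:
By the outcome, as a careful person would: the job done as asked, in the order asked, and still so for the second after the job is handed in, with the robot touching nothing.
Of slice_1, slice_2, slice_3, slice_4 only 2 to 4 are there at a start; the rules pass over those that are not, and their reading is None.
At some moment in a run one of slice_1, slice_2, slice_3, slice_4 may be knocked a few centimetres aside while the robot is not near it.
Once in a run the grip may slacken for a moment while it holds something.
It also fails if it takes over 210 s, if anything falls off the work surface, if the arm or the gripper's body presses on something with over 40 N, if the wrist force passes 120 N, or if a joint passes its speed limit or range.

## Working session

There is one attempt and no reset: what is moved stays moved. The work goes in short steps, Python scripts to look and compute and a shell command to move; the robot and the scene stay as the last step left them, time stands still between calls to the robot, and variables do not carry over. Pictures are saved under pics/ and viewed, at most 14 in all, crops included, and the job is handed in when it is done.

```bash
mkdir -p pics
cat > h.py <<'E'
import numpy as np, cv2, json
from plant import *
def ray(cam,px,info=None):
    c=info or camera_info(cam);K=np.array([[c['fx'],0,c['cx']],[0,c['fy'],c['cy']],[0,0,1]],float)
    u=cv2.undistortPoints(np.array([[px]],float),K,np.array(c['distortion'],float))[0,0]
    T=np.array(c['T']);return T[:3,3],T[:3,:3]@np.array([u[0],-u[1],-1.])
def at_z(cam,px,z,info=None):
    o,d=ray(cam,px,info);return o+d*(z-o[2])/d[2]
def at_d(cam,px,dep,info=None):
    o,d=ray(cam,px,info);return o+d*dep
def cloud(cam,dep,mask,info=None):
    r,c=np.nonzero(mask&(dep>0));i=info or camera_info(cam)
    K=np.array([[i['fx'],0,i['cx']],[0,i['fy'],i['cy']],[0,0,1]],float)
    u=cv2.undistortPoints(np.stack([c,r],1).astype(float)[:,None],K,np.array(i['distortion'],float))[:,0]
    T=np.array(i['T']);P=np.c_[u[:,0],-u[:,1],-np.ones(len(u))]*dep[r,c][:,None]
    return P@T[:3,:3].T+T[:3,3]
E
python3 - <<'E'
from h import *
for n in ["scene","top"]:
    p,d=grab_frame(n);cv2.imwrite(f"pics/{n}0.png",p);np.save(f"{n}.npy",d)
    print(n,np.round(camera_info(n)['T'],3).tolist())
    for t in ["cooker_mouth","lid_grip","bar_hinge","bar_push","rocker_front","rocker_rear","slice_1_mid","board","cooker_lid","spice_a","cup_pale","shaker"]:
        for q in pinpoint(n,t)[:5]:
            if q['conf']<.3: continue
            x=q['position'];i=np.clip(np.round(x).astype(int),0,[511,383]);print(t,round(q['conf'],2),np.round(x),np.round(at_d(n,x,d[i[1],i[0]]),3))
print(state())
E
```

```text
scene [[-0.277, -0.587, 0.761, 1.524], [0.961, -0.168, 0.22, 0.259], [-0.001, 0.792, 0.611, 0.916], [0.0, 0.0, 0.0, 1.0]]
cooker_mouth 0.88 [262. 176.] [ 0.468 -0.016  0.118]
cooker_mouth 0.41 [264. 211.] [0.679 0.048 0.144]
lid_grip 0.63 [342. 232.] [0.616 0.294 0.06 ]
bar_hinge 0.84 [287. 156.] [0.427 0.065 0.196]
bar_push 0.74 [264. 173.] [ 0.464 -0.009  0.131]
rocker_front 0.61 [225. 162.] [-0.985 -0.73  -0.898]
rocker_front 0.3 [166. 184.] [ 0.498 -0.403  0.021]
rocker_rear 0.49 [218. 175.] [ 0.559 -0.15   0.16 ]
slice_1_mid 0.68 [167. 182.] [ 0.503 -0.396  0.035]
board 0.72 [163. 181.] [ 0.502 -0.411  0.041]
cooker_lid 0.81 [343. 248.] [0.675 0.307 0.047]
cooker_lid 0.51 [263. 208.] [0.681 0.044 0.158]
spice_a 0.71 [190. 218.] [ 0.66  -0.225  0.03 ]
spice_a 0.68 [361. 206.] [0.414 0.351 0.018]
cup_pale 0.83 [338. 202.] [0.427 0.269 0.028]
shaker 0.62 [211. 227.] [ 0.665 -0.145  0.011]
top [[0.076, 0.976, -0.206, 0.265], [-0.997, 0.075, -0.016, -0.043], [0.0, 0.207, 0.978, 1.323], [0.0, 0.0, 0.0, 1.0]]
cooker_mouth 0.82 [248. 171.] [0.581 0.016 0.029]
cooker_mouth 0.37 [164. 222
[... 561 characters left out ...]
joint_pos': array([ 1.15401594e+00,  5.26877871e-02,  1.61290593e+00,  1.26902694e-05,
        1.47602134e+00, -1.19001183e-01]), 'joint_vel': array([ 0.00112855,  0.0003924 , -0.00113969, -0.00016111,  0.00183303,
        0.00103372]), 'joint_efforts': array([-1.08970122e-03, -3.93664742e+01, -3.70461702e+01, -1.03396185e-04,
        4.09827644e-04,  8.83139279e-06]), 'tool_pos': array([0.18335967, 0.59747033, 0.23130761]), 'tool_rot': array([-9.05642289e-06,  1.48340704e-01,  9.88936315e-01, -9.13017746e-06]), 'contact_force': array([ 0.3198772 , -0.3515675 ,  0.40404766]), 'ft_torque': array([-0.00758723,  0.02243189, -0.01656419]), 'grasp_force': 0.0, 'gripper_width': 1.0005965224349787}
```

Run:
```python
import cv2
a=cv2.imread("pics/top0.png");c=a[90:300,90:490];cv2.imwrite("pics/top0c.png",cv2.resize(c,(800,420),interpolation=cv2.INTER_CUBIC))
```

```text
(no output)
```

View pics/top0c.png

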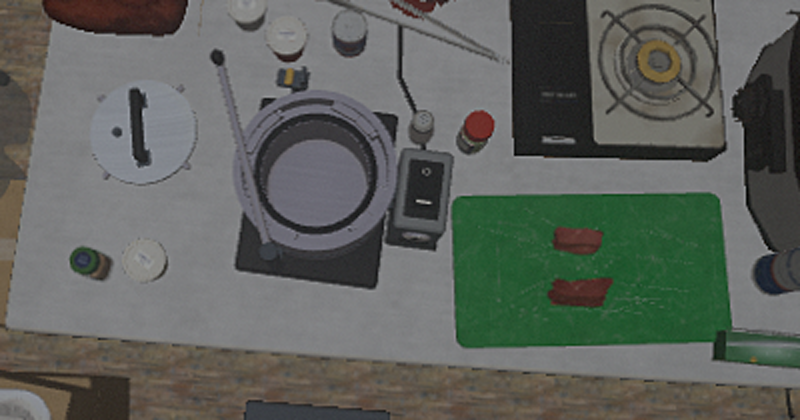

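The top view shows two slices (crop px (577,240) and (580,292)), the lid at (143,132) with its handle roughly along world x, the bar from the hinge (265,253) to the knob (217,57), and the catch at (293,77).

```bash
cat >> h.py <<'E'
from scipy.optimize import least_squares
def circ(P,r,x0):
    f=lambda v:np.hypot(P[:,0]-v[0],P[:,1]-v[1])-r
    return least_squares(f,x0,loss='soft_l1',f_scale=.001).x
def rect(P):
    (c,s,a)=cv2.minAreaRect((P[:,:2]*1000).astype(np.float32));return np.round(c,1),np.round(s,1),round(a,1)
E
python3 - <<'E'
from h import *
for cam in ["top","scene"]:
    d=np.load(cam+".npy");P=cloud(cam,d,np.ones_like(d,bool))
    I=lambda c,r,z0,z1:P[(np.hypot(P[:,0]-c[0],P[:,1]-c[1])<r)&(P[:,2]>z0)&(P[:,2]<z1)]
    w=I((.55,.02),.5,-.01,.012);print(cam,"table z",np.median(w[:,2]))
    Q=I((.55,.02),.16,.160,.172)
    # annulus fit: mean of collar pts radii
    f=lambda v:np.clip(np.abs(np.hypot(Q[:,0]-v[0],Q[:,1]-v[1])-.1105)-.0065,0,None)
    v=least_squares(f,[.55,.015],loss='soft_l1',f_scale=.002).x;rr=np.hypot(*(Q[:,:2]-v).T)
    print("collar",v,np.percentile(rr,[5,25,50,75,95]),np.median(Q[:,2]),len(Q))
    B=I((.55,.08),.25,.176,.2);print("high pts",len(B),rect(B) if len(B)>5 else 0)
    K=I((.68,.15),.08,.19,.23);print("knob",K.mean(0) if len(K) else 0,len(K))
    R=I((.68,0.03),.06,.12,.2);print("rear post",R.mean(0),len(R))
    L=I((.61,.297),.11,.006,.03);v=circ(L[np.hypot(*(L[:,:2]-[.61,.297]).T)>.05],.0875,[.61,.297])
    def ann(v): 
        return np.clip(np.hypot(L[:,0]-v[0],L[:,1]-v[1])-.0875,0,None)
    print("lid",rect(L),L[:,:2].min(0),L[:,:2].max(0),len(L))
    H=I((.61,.297),.09,.045,.08);print("handle",rect(H),np.median(H[:,2]),H.mean(0),len(H))
    S=I((.5,-.4),.2,.022,.08)
    print("slice pts",len(S))
    X=I((.56,-.15),.08,.150,.2);print("rocker",rect(X),len(X),np.percentile(X[:,2],[5,50,95]))
    Y=I((.56,-.15),.1,.140,.151);print("box",rect(Y),len(Y))
    from scipy.cluster.vq import kmeans2
    for k in kmeans2(S[:,:2],2,minit='++',seed=1)[1],:
        for j in (0,1): print("slice",rect(S[k==j]),S[k==j].mean(0),np.percentile(S[k==j][:,2],95),(k==j).sum())
E
```

```text
top table z 0.0008909934402593356
collar [0.54124715 0.01105512] [0.09512953 0.10438569 0.10957653 0.11403307 0.14189216] 0.1659778257907224 1428
high pts 523 (array([540.1,  96.4]), array([279.7, 127.9]), 1.5)
knob [0.67264841 0.15604544 0.21537385] 50
rear post [0.64844155 0.03517861 0.15961369] 491
lid (array([608.4, 305.9]), array([207.5, 199.5]), 35.5) [0.51811081 0.18978848] [0.71770659 0.40318122] 2028
handle (array([615.7, 302.4]), array([113.1,  17.9]), 11.6) 0.06156656030391705 [0.61481939 0.3014302  0.06103207] 206
slice pts 1367
rocker (array([ 537.7, -124.8]), array([120. , 100.2]), 74.1) 706 [0.15058773 0.16160632 0.17027589]
box (array([ 530.1, -116.4]), array([133.9, 127.4]), 85.4) 707
slice (array([ 661.9, -395.3]), array([ 75. , 301.4]), 3.0) [ 0.64250015 -0.42183476  0.06211227] 0.07954829626352071 770
slice (array([ 444.1, -418.2]), array([123.2, 123.2]), 80.3) [ 0.44119681 -0.40281859  0.03923039] 0.05011920647936922 597
scene table z 0.00043787526195715465
collar [0.54527954 0.00766594] [0.09433858 0.10510989 0.11026368 0.11475412 0.14426974] 0.16583535965377405 793
high pts 259 (array([563.7,  59. ]), array([297.3, 122.5]), 18.8)
knob [0.68444373 0.15785182 0.21275286] 56
rear post [0.66229915 0.03053548 0.15581615] 441
lid (array([615.8, 301.8]), array([176.1, 181.3]), 84.6) [0.52033813 0.21355   ] [0.706351   0.38904454] 1494
handle (array([621.1, 301.6]), array([114. ,  16.5]), 11.3) 0.0609476201668987 [0.62726693 0.3013424  0.05920854] 156
slice pts 435
rocker (array([ 542.7, -127.8]), array([105. , 119.3]), 83.8) 352 [0.15053575 0.16191146 0.16936994]
box (array([ 545.8, -120. ]), array([131.6, 150.2]), 88.1) 269
slice (array([ 456.4, -400.9]), array([111.9,  95.6]), 5.9) [ 0.45244457 -0.40058843  0.03900571] 0.04976521433781004 252
slice (array([ 662.6, -415.6]), array([ 71.8, 244.3]), 2.5) [ 0.65122017 -0.37502405  0.06488349] 0.07981063038023631 183
```

```bash
python3 -m handwheel '[[[0.026,-0.030,0.007,0,0,0],[0.026,-0.030,0.007,0,0,0],[0.026,-0.030,0.007,0,0,0],[0.026,-0.030,0.007,0,0,0],[0.026,-0.030,0.007,0,0,0],[0.026,-0.030,0.007,0,0,0],[0.026,-0.030,0.007,0,0,0],[0.026,-0.030,0.007,0,0,0],[0.026,-0.030,0.007,0,0,0],[0.026,-0.030,0.007,0,0,0],[0.026,-0.030,0.007,0,0,0],[0.026,-0.030,0.007,0,0,0],[0.026,-0.030,0.007,0,0,0],[0.026,-0.030,0.007,0,0,0],[0.026,-0.030,0.007,0,0,0],[0.026,-0.030,0.007,0,0,0],[0,0,0,0,0,0],[0,0,0,0,0,0]]]' 0
python3 - <<'E'
from h import *
i=camera_info("wrist");s=state();p,d=grab_frame("wrist");cv2.imwrite("pics/w1.png",p);np.savez("w1.npz",d=d);print(s['tool_pos'],s['tool_rot'],np.round(i['T'],3).tolist(),i['fx'])
P=cloud("wrist",d,np.ones_like(d,bool),i)
I=lambda c,r,z0,z1:P[(np.hypot(P[:,0]-c[0],P[:,1]-c[1])<r)&(P[:,2]>z0)&(P[:,2]<z1)]
Q=I((.543,.01),.13,.160,.172)
f=lambda v:np.clip(np.abs(np.hypot(Q[:,0]-v[0],Q[:,1]-v[1])-.1105)-.0065,0,None)
v=least_squares(f,[.543,.01],loss='soft_l1',f_scale=.002).x;print("collar",v,len(Q),np.percentile(np.hypot(*(Q[:,:2]-v).T),[1,5,25,50,75,95,99]))
for t in ["cooker_mouth","bar_hinge","bar_push","rocker_front","rocker_rear"]:
    for q in pinpoint("wrist",t)[:2]:
        z={"cooker_mouth":.166,"bar_hinge":.18,"bar_push":.18}.get(t,.163);print(t,round(q['conf'],2),np.round(q['position']),at_z("wrist",q['position'],z,i))
E
```

```text
time: 2.8
tool_pos: [0.6004, 0.1158, 0.3433]
tool_rot: [-0.0, 0.15, 0.989, 0.0]
contact_force: [-0.5, 0.6, -0.4]
gripper_width: -0.0
grasp_force: 0.0
[0.60036197 0.11582065 0.34331629] [-7.14157753e-05  1.49973124e-01  9.88690067e-01  8.97618379e-05] [[0.297, -0.906, -0.3, 0.523], [0.955, 0.282, 0.093, 0.138], [0.001, -0.314, 0.949, 0.486], [0.0, 0.0, 0.0, 1.0]] 296.77626758297566
collar [0.54104875 0.01105637] 8908 [0.0920712  0.09596147 0.10510092 0.1088844  0.11304284 0.11706987
 0.12585177]
cooker_mouth 0.78 [148. 142.] [0.53923184 0.00882653 0.166     ]
bar_push 0.91 [288. 189.] [0.63185631 0.13951846 0.18      ]
rocker_front 0.76 [ 13. 151.] [ 0.50081913 -0.1456198   0.163     ]
rocker_rear 0.96 [ 36. 189.] [ 0.54940241 -0.1423627   0.163     ]
```

View pics/w1.png

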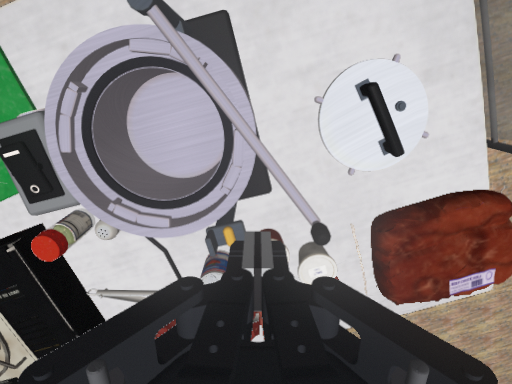

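The wrist view shows the pot at (150,130), the bar from the hinge (140,0) to the knob (320,233), and the lid at (373,115) with its handle bar. The open path for the bar is free.

```bash
cat >> h.py <<'E'
def rot(a): return np.array([[np.cos(a),-np.sin(a)],[np.sin(a),np.cos(a)]])
E
python3 - <<'E'
from h import *
# wrist info at that pose is unchanged (arm has not moved)
i=camera_info("wrist");d=np.load("w1.npz")['d'];P=cloud("wrist",d,np.ones_like(d,bool),i);c=np.array([.541,.011])
r=np.hypot(*(P[:,:2]-c).T);a=np.degrees(np.arctan2(P[:,1]-c[1],P[:,0]-c[0]))%90
m=(r>.094)&(r<.101)&(P[:,2]<.172)
lug=m&(P[:,2]>.160);h=np.histogram(a[lug],18,(0,90))[0]/(1+np.histogram(a[m],18,(0,90))[0]);print(np.round(h,2))
best=[]
for y in np.arange(-14,14,.5):
    g=np.abs((a[m]-15.5-y+45)%90-45)<22
    best.append((np.mean(g==(P[m,2]<.160)),y))
print(sorted(best)[-6:])
# posts / bar line
B=P[(P[:,2]>.178)&(P[:,2]<.192)&(P[:,0]<.66)&(r<.2)]
v=cv2.fitLine(B[:,:2].astype(np.float32),cv2.DIST_HUBER,0,.005,.005).ravel();print("bar",v,np.degrees(np.arctan2(v[1],v[0])),len(B),B.min(0),B.max(0))
# lid
L=P[(np.hypot(P[:,0]-.617,P[:,1]-.302)<.12)]
H=L[(L[:,2]>.05)&(L[:,2]<.08)];print("handle",rect(H),np.median(H[:,2]))
D=L[(L[:,2]>.006)&(L[:,2]<.03)];print("disc",rect(D))
f=lambda v:np.clip(np.hypot(D[:,0]-v[0],D[:,1]-v[1])-.0875,0,None)
E2=D[np.hypot(*(D[:,:2]-[.617,.302]).T)<.094]
hull=cv2.convexHull((E2[:,:2]*1000).astype(np.float32))[:,0]/1000;print("disc c",circ(hull,.0875,[.617,.302]))
X=P[(np.abs(P[:,0]-.53)<.08)&(np.abs(P[:,1]+.145)<.06)&(P[:,2]>.150)&(P[:,2]<.19)];print("rocker",rect(X))
E
```

```text
[0.   0.01 0.01 0.   0.05 0.08 0.1  0.14 0.11 0.11 0.11 0.15 0.39 0.71
 0.76 0.64 0.2  0.06]
[(np.float64(0.6213511259382819), np.float64(11.0)), (np.float64(0.6219071448429246), np.float64(11.5)), (np.float64(0.6232971921045316), np.float64(12.0)), (np.float64(0.6246872393661385), np.float64(12.5)), (np.float64(0.6257992771754239), np.float64(13.0)), (np.float64(0.6257992771754239), np.float64(13.5))]
bar [0.9357622  0.3526317  0.506372   0.09959505] 20.648365 3389 [0.41300155 0.0379756  0.17842011] [0.6599904  0.16162737 0.19195017]
handle (array([613.7, 304.6]), array([114.4,  17.6]), 11.7) 0.06084923891728944
disc (array([614.6, 304.6]), array([173.8, 175.1]), 22.2)
disc c [0.61474136 0.30456821]
rocker (array([ 536.1, -127.5]), array([ 84.8, 126.7]), 90.0)
```

```bash
python3 -m handwheel '[[[0.020,-0.003,-0.03,0,0,0],[0.020,-0.003,-0.03,0,0,0],[0.011,0,-0.03,0,0,0],[0,0,-0.03,0,0,0],[0,0,-0.03,0,0,0],[0,0,-0.028,0,0,0],[0,0,0,0,0,0]]]' 0
python3 -m handwheel '[[[-0.004,0.01,0,0,0,0],[-0.004,0.010,0,0,0,0],[-0.007,0.019,0,0,0,0],[-0.007,0.019,0,0,0,0],[-0.010,0.018,0,0,0,0],[-0.011,0.017,0,0,0,0],[-0.013,0.016,0,0,0,0],[-0.014,0.015,0,0,0,0],[-0.015,0.014,0,0,0,0],[-0.016,0.012,0,0,0,0],[-0.018,0.011,0,0,0,0],[-0.018,0.009,0,0,0,0],[-0.019,0.008,0,0,0,0],[-0.019,0.006,0,0,0,0],[-0.012,0.003,0,0,0,0],[-0.010,0.002,0,0,0,0],[-0.009,0.001,0,0,0,0],[-0.005,0,0,0,0,0],[0,0,0,0,0,0]]]' 0
```

```text
time: 3.68
tool_pos: [0.6456, 0.1121, 0.1572]
tool_rot: [-0.006, 0.148, 0.989, -0.001]
contact_force: [-0.4, 0.2, -1.3]
gripper_width: -0.001
grasp_force: 0.0
time: 5.27
tool_pos: [0.4389, 0.3016, 0.1658]
tool_rot: [0.0, 0.148, 0.989, 0.0]
contact_force: [0.5, -0.6, -0.3]
gripper_width: 0.002
grasp_force: 0.0
```

```bash
python3 -m handwheel '[[[0.01,0,0.03,0,0,0],[0,0,0.03,0,0,0],[0,0,0.03,0,0,0],[0,-0.02,0.03,0,0,0],[0,-0.04,0,0,0,0],[0,-0.04,0,0,0,0],[0,-0.04,0,0,0,0],[0,-0.04,0,0,0,0],[0,-0.04,0,0,0,0],[0,-0.04,0,0,0,0],[0,-0.04,0,0,0,0],[0,-0.04,0,0,0,0],[0,-0.04,0,0,0,0],[0,-0.04,0,0,0,0],[0,-0.04,0,0,0,0],[0,-0.04,0,0,0,0],[0,-0.04,0,0,0,0],[0,-0.04,0,0,0,0],[0,-0.04,0,0,0,0],[0,-0.04,0,0,0,0]]]' 1
python3 - <<'E'
from h import *
s=state();print(s['tool_pos'])
for cam in ["top","wrist"]:
    i=camera_info(cam);p,d=grab_frame(cam);cv2.imwrite(f"pics/{cam}2.png",p)
    if cam=="top":
        P=cloud(cam,d,np.ones_like(d,bool),i);B=P[(P[:,2]>.174)&(P[:,2]<.186)&(P[:,1]>.1)&(P[:,1]<.37)&(P[:,0]<.55)&(P[:,0]>.38)]
        v=cv2.fitLine(B[:,:2].astype(np.float32),cv2.DIST_HUBER,0,.005,.005).ravel();print("bar",v,len(B))
    for q in masks_of(cam,"slice_1_mid"):
        if q['conf']<.2: continue
        m=cv2.erode(q['region'].astype(np.uint8),np.ones((2,2)))>0
        P=cloud(cam,d,m,i);P=P[(P[:,2]>.018)&(P[:,2]<.07)];print(cam,round(q['conf'],2),q['box'],rect(P),np.percentile(P[:,2],[5,50,95]),len(P))
E
```

```text
time: 6.93
tool_pos: [0.4487, -0.3615, 0.2852]
tool_rot: [0.0, 0.149, 0.989, -0.0]
contact_force: [0.4, -0.0, 0.2]
gripper_width: 1.001
grasp_force: 0.0
[ 0.44872217 -0.36147863  0.28517911]
bar [0.0177034  0.9998433  0.4162429  0.22173047] 224
top 0.7 [118.2, 123.9, 197.4, 112.3] (array([533.3, -28.6]), array([300.2, 278.4]), 86.3) [0.01925028 0.03373784 0.0531833 ] 2852
wrist 0.88 [211.6, 167.8, 57.1, 37.3] (array([ 489.8, -401.8]), array([36. , 74.1]), 0.8) [0.02009987 0.03679037 0.0393771 ] 1290
```

View pics/wrist2.png

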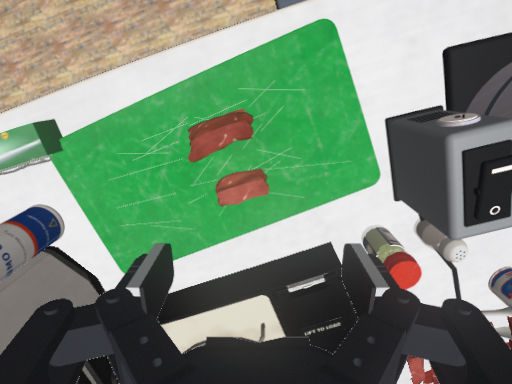

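```bash
cat > sl.py <<'E'
from h import *
def slices(cam):
    i=camera_info(cam);p,d=grab_frame(cam)
    m=np.ones(d.shape,bool);r,c=np.nonzero(m&(d>0));P=cloud(cam,d,m,i)
    b,g,rd=[p[r,c,k].astype(int) for k in range(3)]
    k=(rd>1.6*g)&(rd>1.5*b)&(P[:,2]>.013)&(P[:,2]<.062)&(P[:,0]<.62)&(P[:,1]<-.2)&(P[:,1]>-.65)
    im=np.zeros(d.shape,np.uint8);im[r[k],c[k]]=1;n,lab,st,_=cv2.connectedComponentsWithStats(im)
    for j in range(1,n):
        if st[j,4]>60:
            Q=cloud(cam,d,lab==j,i);Q=Q[(Q[:,2]>.018)&(Q[:,2]<.07)]
            if len(Q)>40: print(cam,"slice",rect(Q),np.round(np.percentile(Q[:,2],[5,50,95]),3),len(Q))
    return p,d
if __name__=="__main__":
    s=state();print(s['tool_pos']);slices("wrist");slices("top")
E
python3 sl.py
```

```text
[ 0.44883968 -0.35996774  0.28461839]
wrist slice (array([ 406.9, -406.1]), array([39.4, 94.7]), 5.1) [0.024 0.044 0.049] 1797
wrist slice (array([ 489.1, -402.5]), array([73.6, 33.7]), 89.2) [0.021 0.037 0.039] 1162
```

The wrist view shows two slices on the board at (222,135) and (242,188). Nothing lies near them, and the bar stands at about 1.63 rad. Next I grasp the near-cooker slice.

```bash
python3 -m handwheel '[[[0.004,-0.004,-0.015,0,0,-7],[0.004,-0.004,-0.015,0,0,-7],[0.004,-0.004,-0.015,0,0,-7],[0.004,-0.004,-0.015,0,0,-7],[0.004,-0.004,-0.015,0,0,-7],[0.004,-0.004,-0.015,0,0,-7],[0.004,-0.004,-0.015,0,0,-7],[0.004,-0.004,-0.015,0,0,-7],[0.004,-0.004,-0.015,0,0,-7],[0.004,-0.004,-0.015,0,0,-7],[0.001,-0.002,-0.015,0,0,-3],[0,0,-0.015,0,0,0],[0,0,0,0,0,0],[0,0,0,0,0,0]]]' 1
python3 - <<'E'
from h import *
s=state();q=s['tool_rot'];print(s['tool_pos'],q,"yaw tool y",np.degrees(2*np.arctan2(q[2],q[1]))-90, s['joint_pos'])
from sl import slices
slices("wrist")
E
```

```text
time: 8.4
tool_pos: [0.49, -0.3991, 0.1044]
tool_rot: [-0.001, 0.707, 0.708, 0.0]
contact_force: [0.7, -0.2, 0.1]
gripper_width: 1.0
grasp_force: 0.0
[ 0.49003361 -0.39911968  0.10440089] [-1.10913277e-03  7.06662855e-01  7.07549559e-01  9.13060410e-06] yaw tool y 0.07184832719474343 [-8.01172098e-01  1.76709237e-01  1.69805253e+00 -1.89787047e-05
  1.26904915e+00 -8.02420427e-01]
wrist slice (array([ 412.8, -406. ]), array([30.6, 96.5]), 4.4) [0.036 0.045 0.048] 3311
wrist slice (array([ 490.2, -401.9]), array([73.9, 34.3]), 88.8) [0.022 0.037 0.039] 3386
```

```bash
python3 -m handwheel '[[[0,-0.001,-0.02,0,0,-1],[0,-0.001,-0.02,0,0,0],[0,0,-0.02,0,0,0],[0,0,-0.018,0,0,0],[0,0,-0.01,0,0,0],[0,0,-0.004,0,0,0],[0,0,0,0,0,0]]]' 1
python3 -m handwheel '[[[0,0,0,0,0,0],[0,0,0,0,0,0],[0,0,0,0,0,0],[0,0,0,0,0,0],[0,0,0,0,0,0],[0,0,0,0,0,0],[0,0,0,0,0,0],[0,0,0,0,0,0],[0,0,0.01,0,0,0],[0,0,0.02,0,0,0],[0,0,0.03,0,0,0],[0,0,0.04,0,0,0],[0,0,0.04,0,0,0],[0,0,0.04,0,0,0],[0,0,0.04,0,0,0],[0,0,0.02,0,0,0]]]' 0
```

```text
time: 9.03
tool_pos: [0.4904, -0.4024, 0.0133]
tool_rot: [-0.0, 0.713, 0.701, 0.0]
contact_force: [0.4, -0.2, 0.2]
gripper_width: 0.999
grasp_force: 0.0
time: 10.37
tool_pos: [0.4917, -0.4038, 0.2604]
tool_rot: [0.004, 0.714, 0.701, -0.0]
contact_force: [0.7, -1.4, -0.1]
gripper_width: 0.297
grasp_force: 57.6
```

```bash
python3 -m handwheel '[[[0.005,0.015,0,0,0,0],[0.006,0.033,0,0,0,0],[0.006,0.034,0,0,0,0],[0.006,0.034,0,0,0,0],[0.006,0.034,0,0,0,0],[0.006,0.034,0,0,0,0],[0.006,0.034,0,0,0,0],[0.006,0.034,0,0,0,0],[0.006,0.034,0,0,0,0],[0.006,0.034,0,0,0,0],[0.006,0.034,0,0,0,0],[0.006,0.034,0,0,0,0],[0,0.027,0,0,0,0],[0,0,0,0,0,0]]]' 0
python3 - <<'E'
from plant import *
s=state();print(s['tool_pos'],s['gripper_width'],s['grasp_force'],s['contact_force'])
E
```

```text
time: 11.53
tool_pos: [0.5603, 0.0175, 0.2516]
tool_rot: [-0.002, 0.712, 0.703, -0.0]
contact_force: [-0.4, -0.6, -1.3]
gripper_width: 0.296
grasp_force: 57.6
[0.56027049 0.01746331 0.25155211] 0.2958901071764258 57.64220143784769 [-0.42481595 -0.59902137 -1.30953552]
```

```bash
python3 -m handwheel '[[[0.003,-0.005,-0.025,0,0,0],[0,0,-0.03,0,0,0],[0,0,-0.03,0,0,0],[0,0,-0.03,0,0,0],[0,0,-0.03,0,0,0],[0,0,-0.02,0,0,0],[0,0,0,0,0,0]]]' 0
python3 -m handwheel '[[[0,0,0,0,0,0],[0,0,0,0,0,0],[0,0,0,0,0,0],[0,0,0,0,0,0],[0,0,0.03,0,0,0],[0,0,0.03,0,0,0],[0,0,0.03,0,0,0],[0,0,0.04,0,0,0],[0,0,0.04,0,0,0]]]' 0.6
```

```text
time: 12.12
tool_pos: [0.559, 0.008, 0.0811]
tool_rot: [-0.005, 0.714, 0.7, -0.004]
contact_force: [-0.3, -0.2, -1.2]
gripper_width: 0.294
grasp_force: 62.2
time: 12.87
tool_pos: [0.5646, 0.0074, 0.2626]
tool_rot: [0.001, 0.714, 0.7, 0.001]
contact_force: [1.1, -0.2, -0.1]
gripper_width: 0.602
grasp_force: 0.0
```

```bash
python3 -m handwheel '[[[-0.012,-0.036,0,0,0,1],[-0.013,-0.036,0,0,0,1],[-0.013,-0.036,0,0,0,1],[-0.013,-0.036,0,0,0,1],[-0.013,-0.036,0,0,0,1],[-0.013,-0.036,0,0,0,0],[-0.013,-0.036,0,0,0,0],[-0.013,-0.036,0,0,0,0],[-0.013,-0.036,0,0,0,0],[-0.013,-0.036,0,0,0,0],[-0.013,-0.036,0,0,0,0],[-0.013,-0.02,0,0,0,0],[0,0,-0.04,0,0,0],[0,0,-0.04,0,0,0],[0,0,-0.03,0,0,0],[0,0,0,0,0,0]]]' 1
python3 - <<'E'
from h import *
from sl import slices
s=state();q=s['tool_rot'];print(s['tool_pos'],"yaw tool y",np.degrees(2*np.arctan2(q[2],q[1]))-90)
slices("wrist");p,d=slices("top")
i=camera_info("top");P=cloud("top",d,np.ones_like(d,bool),i);r=np.hypot(P[:,0]-.541,P[:,1]-.011);Q=P[(r<.07)&(P[:,2]>.042)&(P[:,2]<.16)];print("pot contents",len(Q),Q.mean(0) if len(Q) else 0)
E
```

```text
time: 14.2
tool_pos: [0.407, -0.4061, 0.1432]
tool_rot: [-0.004, 0.683, 0.731, 0.001]
contact_force: [-0.4, 0.5, -0.7]
gripper_width: 1.002
grasp_force: 0.0
[ 0.406955   -0.40605692  0.14317318] yaw tool y 3.898518171710748
wrist slice (array([ 380. , -440.5]), array([96.3, 39.7]), 84.9) [0.026 0.044 0.048] 3251
pot contents 248 [0.58240357 0.00887202 0.05703219]
```

The second slice was knocked to (0.380, -0.4405), thickness at -5°; the first is in the pot.

```bash
python3 -m handwheel '[[[-0.014,-0.017,-0.01,0,0,-4.5],[-0.013,-0.017,-0.02,0,0,-4.5],[0,0,-0.03,0,0,0],[0,0,-0.03,0,0,0],[0,0,-0.025,0,0,0],[0,0,-0.012,0,0,0],[0,0,0,0,0,0],[0,0,0,0,0,0]]]' 1
python3 -m handwheel '[[[0,0,0,0,0,0],[0,0,0,0,0,0],[0,0,0,0,0,0],[0,0,0,0,0,0],[0,0,0,0,0,0],[0,0,0,0,0,0],[0,0,0,0,0,0],[0,0,0,0,0,0],[0,0,0.01,0,0,0],[0,0,0.02,0,0,0],[0,0,0.03,0,0,0],[0,0,0.04,0,0,0],[0,0,0.04,0,0,0],[0,0,0.04,0,0,0],[0,0,0.04,0,0,0],[0,0,0.02,0,0,0]]]' 0
```

```text
time: 14.97
tool_pos: [0.3837, -0.4441, 0.024]
tool_rot: [0.002, 0.738, 0.675, -0.0]
contact_force: [0.3, 0.2, 0.7]
gripper_width: 1.003
grasp_force: 0.0
time: 16.3
tool_pos: [0.3834, -0.4439, 0.2681]
tool_rot: [0.004, 0.738, 0.675, -0.001]
contact_force: [0.6, 0.1, -0.2]
gripper_width: 0.309
grasp_force: 58.5
```

```bash
python3 -m handwheel '[[[0.006,0.02,0,0,0,0],[0.010,0.034,0,0,0,0],[0.010,0.034,0,0,0,0],[0.010,0.034,0,0,0,0],[0.010,0.034,0,0,0,0],[0.010,0.034,0,0,0,0],[0.010,0.034,0,0,0,0],[0.010,0.034,0,0,0,0],[0.010,0.034,0,0,0,0],[0.010,0.034,0,0,0,0],[0.010,0.034,0,0,0,0],[0.010,0.034,0,0,0,0],[0.010,0.034,0,0,0,0],[0.010,0.03,0,0,0,0],[0,0,0,0,0,0],[0,0,0,0,0,0]]]' 0
python3 - <<'E'
from h import *
p,d=grab_frame("wrist");cv2.imwrite("pics/w3.png",p)
E
```

```text
time: 17.63
tool_pos: [0.5183, 0.0169, 0.2612]
tool_rot: [-0.0, 0.737, 0.676, -0.0]
contact_force: [0.2, 0.5, -1.0]
gripper_width: 0.31
grasp_force: 58.5
```

View pics/w3.png

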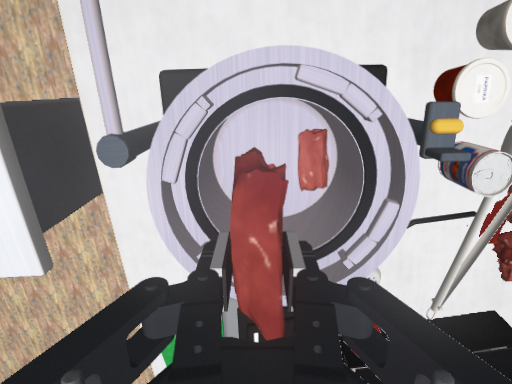

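The wrist view shows the second slice held at (260,240), the first lying in the pot at (313,160), and the lugs where the yaw of -4.6° predicts.

```bash
python3 -m handwheel '[[[0.003,-0.004,-0.025,0,0,0],[0,0,-0.03,0,0,0],[0,0,-0.03,0,0,0],[0,0,-0.03,0,0,0],[0,0,-0.03,0,0,0],[0,0,-0.02,0,0,0],[0,0,0,0,0,0]]]' 0
python3 -m handwheel '[[[0,0,0,0,0,0],[0,0,0,0,0,0],[0,0,0,0,0,0],[0,0,0,0,0,0],[0,0,0.03,0,0,0],[0,0,0.03,0,0,0],[0,0,0.03,0,0,0],[0,0,0.04,0,0,0],[0,0,0.04,0,0,0],[0,0,0.03,0,0,0],[0,0,0,0,0,0]]]' 0.6
python3 - <<'E'
from h import *
s=state();i=camera_info("wrist");p,d=grab_frame("wrist");cv2.imwrite("pics/w4.png",p)
P=cloud("wrist",d,np.ones_like(d,bool),i)
r=np.hypot(P[:,0]-.541,P[:,1]-.011);k=r<.075;q=P[k];print("contents max z",np.percentile(q[(q[:,2]<.16)][:,2],[50,90,99]))
Q=P[(r<.13)&(P[:,2]>.160)&(P[:,2]<.172)]
f=lambda v:np.clip(np.abs(np.hypot(Q[:,0]-v[0],Q[:,1]-v[1])-.1105)-.0065,0,None)
v=least_squares(f,[.543,.01],loss='soft_l1',f_scale=.002).x;print("collar",v,len(Q))
o=P[(P[:,2]>.162)&(P[:,2]<.17)&(r<.119)&(r>.107)];h=cv2.convexHull((o[:,:2]*1000).astype(np.float32))[:,0]/1000;print("outer fit",circ(h,.117,[.541,.011]))
E
```

```text
time: 18.27
tool_pos: [0.517, 0.0105, 0.0907]
tool_rot: [-0.004, 0.738, 0.674, -0.003]
contact_force: [-1.0, 0.5, -1.1]
gripper_width: 0.302
grasp_force: 58.5
time: 19.18
tool_pos: [0.5248, 0.0112, 0.3073]
tool_rot: [0.006, 0.738, 0.675, 0.006]
contact_force: [1.2, -0.4, 1.0]
gripper_width: 0.598
grasp_force: 0.0
contents max z [0.03495037 0.06097136 0.06349049]
collar [0.54023722 0.01010098] 10754
outer fit [0.53946619 0.01004756]
```

View pics/w4.png

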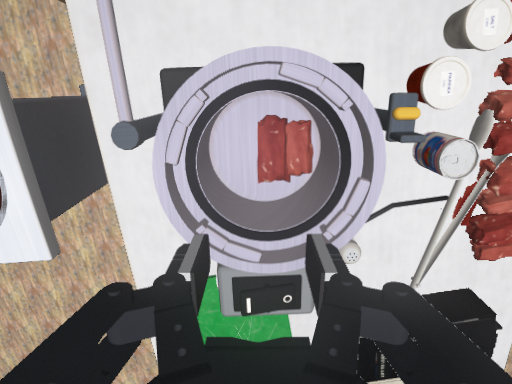

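Both slices lie on the pot floor at (272,148) and (299,148). Now to the lid.

```bash
python3 -m handwheel '[[[0.006,0.020,-0.006,0,0,-6.7],[0.008,0.027,-0.011,0,0,-6.7],[0.008,0.027,-0.011,0,0,-6.7],[0.008,0.027,-0.011,0,0,-6.7],[0.008,0.027,-0.011,0,0,-6.7],[0.008,0.027,-0.011,0,0,-6.7],[0.008,0.027,-0.011,0,0,-6.7],[0.008,0.027,-0.011,0,0,-6.7],[0.008,0.027,-0.011,0,0,-6.7],[0.008,0.027,-0.011,0,0,-6.7],[0.008,0.027,-0.011,0,0,-6.3],[0.005,0.005,-0.011,0,0,0],[0,0,0,0,0,0],[0,0,0,0,0,0]]]' 0.6
python3 - <<'E'
from h import *
s=state();i=camera_info("wrist");p,d=grab_frame("wrist");cv2.imwrite("pics/w5.png",p);q=s['tool_rot'];print(s['tool_pos'],"tool y",np.degrees(2*np.arctan2(q[2],q[1]))-90)
P=cloud("wrist",d,np.ones_like(d,bool),i)
L=P[(np.hypot(P[:,0]-.617,P[:,1]-.302)<.1)]
H=L[(L[:,2]>.05)&(L[:,2]<.075)];print("handle",rect(H),np.median(H[:,2]),len(H))
D=L[(L[:,2]>.006)&(L[:,2]<.03)];E2=D[np.hypot(*(D[:,:2]-[.615,.304]).T)<.094]
hull=cv2.convexHull((E2[:,:2]*1000).astype(np.float32))[:,0]/1000;print("disc c",circ(hull,.0875,[.617,.302]),hull.min(0),hull.max(0))
E
```

```text
time: 20.4
tool_pos: [0.6115, 0.3058, 0.1677]
tool_rot: [0.001, 0.995, 0.102, -0.001]
contact_force: [-0.1, -0.2, -0.2]
gripper_width: 0.597
grasp_force: 0.0
[0.61152708 0.30582216 0.16766766] tool y -78.26766493327356
handle (array([617.8, 302.1]), array([114.9,  16. ]), 10.9) 0.06119293295315306 2215
disc c [0.61732634 0.30274296] [0.5302192  0.21581355] [0.70498747 0.38968432]
```

View pics/w5.png

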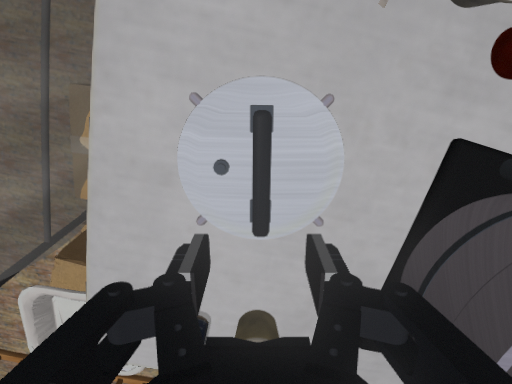

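The lid's handle runs (262,108) to (262,236), centred and aligned between the fingers. Now I descend and grip.

```bash
python3 -m handwheel '[[[0.004,-0.002,-0.03,0,0,0],[0,0,-0.03,0,0,0],[0,0,-0.03,0,0,0],[0,0,-0.022,0,0,0],[0,0,-0.012,0,0,0],[0,0,-0.006,0,0,0],[0,0,0,0,0,0],[0,0,0,0,0,0]]]' 0.6
python3 -m handwheel '[[[0,0,0,0,0,0],[0,0,0,0,0,0],[0,0,0,0,0,0],[0,0,0,0,0,0],[0,0,0,0,0,0],[0,0,0,0,0,0]]]' 0
```

```text
time: 21.12
tool_pos: [0.6175, 0.3045, 0.0412]
tool_rot: [-0.0, 0.995, 0.101, 0.001]
contact_force: [-0.4, -0.0, 0.6]
gripper_width: 0.599
grasp_force: 0.0
time: 21.62
tool_pos: [0.6177, 0.3049, 0.0414]
tool_rot: [-0.0, 0.995, 0.101, 0.001]
contact_force: [-0.4, -0.8, 6.1]
gripper_width: 0.174
grasp_force: 62.3
```

```bash
python3 -m handwheel '[[[0,0,0,0,0,0],[0,0,0,0,0,0],[-0.001,-0.001,-0.004,0,0,0],[0,0,-0.003,0,0,0],[0,0,0,0,0,0],[0,0,0,0,0,0]]]' 0.5
python3 -m handwheel '[[[0,0,0,0,0,0],[0,0,0,0,0,0],[0,0,0,0,0,0],[0,0,0,0,0,0],[0,0,0,0,0,0],[0,0,0,0,0,0],[0,0,0,0,0,0]]]' 0
python3 -c "
from plant import *
s=state();print(s['tool_pos'],s['contact_force'])"
```

```text
time: 22.12
tool_pos: [0.6147, 0.3032, 0.0313]
tool_rot: [0.0, 0.995, 0.101, -0.001]
contact_force: [-0.3, -1.1, 0.6]
gripper_width: 0.497
grasp_force: 0.0
time: 22.7
tool_pos: [0.6156, 0.3035, 0.0326]
tool_rot: [-0.0, 0.995, 0.101, 0.0]
contact_force: [1.1, 0.3, -0.2]
gripper_width: 0.178
grasp_force: 60.4
[0.61561725 0.30354124 0.03255155] [ 1.14132043  0.30021949 -0.15733512]
```

```bash
python3 -m handwheel '[[[0,0,0.01,0,0,0],[0,0,0.02,0,0,0],[0,0,0.03,0,0,0],[0,0,0.035,0,0,0],[0,0,0.035,0,0,0],[0,0,0.035,0,0,0],[0,0,0.03,0,0,0],[0,0,0.02,0,0,0],[-0.002,-0.008,0.01,0,0,2],[-0.005,-0.02,0,0,0,4],[-0.007,-0.027,0,0,0,5],[-0.007,-0.027,0,0,0,5],[-0.007,-0.027,0,0,0,5],[-0.007,-0.027,0,0,0,5],[-0.007,-0.027,0,0,0,5],[-0.007,-0.027,0,0,0,5],[-0.007,-0.027,0,0,0,5],[-0.006,-0.025,0,0,0,3],[-0.004,-0.018,0,0,0,0],[-0.002,-0.01,0,0,0,0]]]' 0
python3 -m handwheel '[[[-0.002,-0.010,0,0,0,0],[-0.003,-0.010,0,0,0,0],[-0.002,-0.008,0,0,0,0],[0,-0.006,0,0,0,0],[0,0,0,0,0,0],[0,0,0,0,0,0]]]' 0
python3 - <<'E'
from h import *
s=state();i=camera_info("wrist");p,d=grab_frame("wrist");cv2.imwrite("pics/w6.png",p);q=s['tool_rot'];print(s['tool_pos'],"tool y",np.degrees(2*np.arctan2(q[2],q[1]))-90,s['joint_pos'])
P=cloud("wrist",d,np.ones_like(d,bool),i);np.save("P6.npy",P)
L=P[(np.hypot(*(P[:,:2]-s['tool_pos'][:2]).T)<.13)]
for z in np.arange(.15,.32,.01): print(round(z,2),((L[:,2]>z)&(L[:,2]<=z+.01)).sum(),end='; ')
H=L[(L[:,2]>.255)&(L[:,2]<.285)];print("handle",rect(H))
D=L[(L[:,2]>s['tool_pos'][2]-.028)&(L[:,2]<s['tool_pos'][2]-.01)];E2=D[np.hypot(*(D[:,:2]-s['tool_pos'][:2]).T)<.094]
hull=cv2.convexHull((E2[:,:2]*1000).astype(np.float32))[:,0]/1000;print("disc c",circ(hull,.0875,s['tool_pos'][:2]),len(E2))
E
```

```text
time: 24.37
tool_pos: [0.5459, 0.0316, 0.2564]
tool_rot: [-0.0, 0.885, 0.466, -0.001]
contact_force: [0.0, 0.6, -3.7]
gripper_width: 0.175
grasp_force: 59.6
time: 24.87
tool_pos: [0.5405, -0.0004, 0.2573]
tool_rot: [-0.0, 0.884, 0.467, 0.0]
contact_force: [-0.0, 0.6, -4.1]
gripper_width: 0.173
grasp_force: 59.7
[ 5.40508050e-01 -3.66074992e-04  2.57290284e-01] tool y -34.36672304164215 [-1.38668215e-01 -1.64503606e-01  1.77833975e+00  5.32696794e-04
  1.52782400e+00  4.61121353e-01]
0.15 1778; 0.16 8241; 0.17 147; 0.18 224; 0.19 90; 0.2 0; 0.21 0; 0.22 23; 0.23 17094; 0.24 25662; 0.25 222; 0.26 312; 0.27 637; 0.28 7623; 0.29 1018; 0.3 2761; 0.31 6292; handle (array([546.2,   5.8]), array([99., 41.]), 40.1)
disc c [0.54151987 0.00075709] 42299
```

View pics/w6.png

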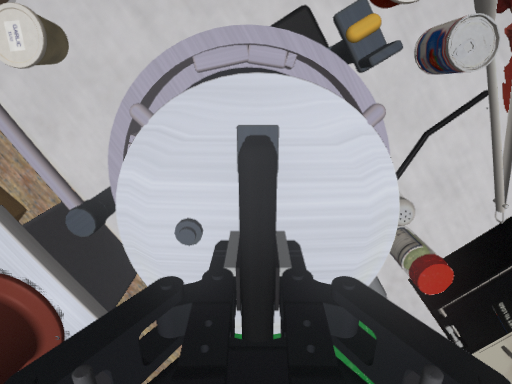

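The lid is held square under the gripper. The collar behind it shows as an arc (110 to 390, 25 to 200), with pins at (145,112) and (375,112). I measure lid and collar from this same picture so that the camera bias cancels.

Run:
```python
from h import *
P=np.load("P6.npy");c=np.array([.541,.0105])
for k in range(3):
    r=np.hypot(*(P[:,:2]-c).T);z=P[:,2]
    Q=P[(z>.163)&(z<.169)&(r>.09)&(r<.125)]
    a=np.arctan2(Q[:,1]-c[1],Q[:,0]-c[0]);b=np.round(np.degrees(a)/4).astype(int);rr=np.hypot(*(Q[:,:2]-c).T)
    E=[Q[b==j][np.argsort(rr[b==j])[int(.98*(b==j).sum())-1],:2] for j in set(b) if (b==j).sum()>25]
    E=np.array(E);c=circ(E,.117,c);res=np.hypot(*(E-c).T)-.117
    print("collar outer",c,len(E),np.round(np.std(res)*1e3,2),sorted(set(b*4))[:3],sorted(set(b*4))[-3:])
f=lambda v:np.clip(np.abs(np.hypot(Q[:,0]-v[0],Q[:,1]-v[1])-.1105)-.0065,0,None)
print("annulus",least_squares(f,c,loss='soft_l1',f_scale=.002).x)
# free radius circle
v=least_squares(lambda v:np.hypot(E[:,0]-v[0],E[:,1]-v[1])-v[2],[*c,.117],loss='soft_l1',f_scale=.001).x;print(v)
```

```text
collar outer [0.53926426 0.00904655] 42 2.59 [np.int64(-24), np.int64(-20), np.int64(-16)] [np.int64(148), np.int64(152), np.int64(156)]
collar outer [0.53908628 0.00903365] 43 1.99 [np.int64(-24), np.int64(-20), np.int64(-16)] [np.int64(148), np.int64(152), np.int64(156)]
collar outer [0.53909475 0.00900923] 43 1.96 [np.int64(-24), np.int64(-20), np.int64(-16)] [np.int64(148), np.int64(152), np.int64(156)]
annulus [0.54060511 0.00862156]
[0.53941856 0.00990067 0.11621953]
```

```bash
python3 -m handwheel '[[[-0.001,0.0045,-0.01,0,0,0],[0,0.005,-0.015,0,0,0],[0,0,-0.015,0,0,0],[0,0,-0.01,0,0,0],[0,0,-0.005,0,0,0],[0,0,-0.004,0,0,0],[0,0,-0.004,0,0,0],[0,0,0,0,0,0]]]' 0
python3 -m handwheel '[[[0,0,-0.003,0,0,0],[0,0,-0.003,0,0,0],[0,0,-0.003,0,0,0],[0,0,0,0,0,0]]]' 0
```

```text
time: 25.58
tool_pos: [0.5393, 0.009, 0.1939]
tool_rot: [-0.0, 0.884, 0.467, -0.0]
contact_force: [-1.2, -0.1, -4.8]
gripper_width: 0.179
grasp_force: 59.6
time: 25.92
tool_pos: [0.5391, 0.009, 0.1847]
tool_rot: [-0.0, 0.884, 0.467, -0.0]
contact_force: [-0.9, -0.6, -3.8]
gripper_width: 0.178
grasp_force: 59.7
```

Pins are already below the collar's top without contact; on down to the ring.

```bash
python3 -m handwheel '[[[0,0,-0.003,0,0,0],[0,0,-0.003,0,0,0],[0,0,-0.002,0,0,0],[0,0,-0.002,0,0,0],[0,0,-0.002,0,0,0],[0,0,0,0,0,0]]]' 0
```

```text
time: 26.42
tool_pos: [0.5395, 0.009, 0.1736]
tool_rot: [0.0, 0.884, 0.467, 0.0]
contact_force: [-1.1, 0.8, -1.2]
gripper_width: 0.173
grasp_force: 60.1
```

```bash
python3 -m handwheel '[[[0,0,-0.001,0,0,0],[0,0,0,0,0,-2],[0,0,0,0,0,-3],[0,0,-0.0002,0,0,-3],[0,0,-0.0002,0,0,-3],[0,0,-0.0002,0,0,-3],[0,0,-0.0002,0,0,-3],[0,0,-0.0002,0,0,-3],[0,0,-0.0002,0,0,-3],[0,0,-0.0002,0,0,-3],[0,0,-0.0002,0,0,-3],[0,0,-0.0002,0,0,-3],[0,0,-0.0002,0,0,-3],[0,0,0,0,0,0]]]' 0
python3 -c "
from plant import *
s=state();print(s['tool_pos'],s['contact_force'],s['ft_torque'])"
```

```text
time: 27.58
tool_pos: [0.5407, 0.0089, 0.1724]
tool_rot: [0.0, 0.984, 0.179, 0.002]
contact_force: [-0.2, 0.7, 3.8]
gripper_width: 0.179
grasp_force: 60.8
[0.54071289 0.00892825 0.1724349 ] [-0.19826603  0.73171302  3.78949792] [ 0.07018564  0.20540116 -0.15909576]
```

```bash
python3 -m handwheel '[[[0,0,-0.0002,0,0,-3],[0,0,-0.0002,0,0,-3],[0,0,0,0,0,-3],[0,0,0,0,0,-3],[0,0,0,0,0,-3],[0,0,0,0,0,-3],[0,0,0,0,0,-3],[0,0,0,0,0,-2],[0,0,0,0,0,-2],[0,0,0,0,0,-1.5],[0,0,0,0,0,0],[0,0,0,0,0,0]]]' 0
python3 -c "
from plant import *
import numpy as np
s=state();q=s['tool_rot'];print(s['tool_pos'],s['contact_force'],s['ft_torque'],'handle',np.degrees(2*np.arctan2(q[2],q[1])))"
```

```text
time: 28.58
tool_pos: [0.5388, 0.0111, 0.1714]
tool_rot: [-0.002, 0.999, -0.047, -0.001]
contact_force: [-6.3, 7.3, 6.6]
gripper_width: 0.179
grasp_force: 71.5
[0.53875339 0.01107226 0.17138091] [-6.26117344  7.30210512  6.57841681] [1.02171281 1.02003682 1.71504402] handle -5.43112765288455
```

```bash
python3 -m handwheel '[[[0,0,0,0,0,-1],[0,0,0,0,0,0],[0,0,0,0,0,0]]]' 0
python3 -c "
from plant import *
import numpy as np
s=state();q=s['tool_rot'];print(s['tool_pos'],s['contact_force'],s['ft_torque'],'handle',np.degrees(2*np.arctan2(q[2],q[1])))"
python3 -m handwheel '[[[0,0,0,0,0,0],[0,0,0,0,0,0],[0,0,0,0,0,0],[0,0,0,0,0,0],[0,0,0.02,0,0,0],[0,0,0.03,0,0,0],[0,0,0.04,0,0,0],[0,0,0.04,0,0,0],[0,0,0.02,0,0,0],[0,0,0,0,0,0]]]' 0.6
python3 - <<'E'
from h import *
s=state();i=camera_info("wrist");p,d=grab_frame("wrist");cv2.imwrite("pics/w7.png",p);print(s['tool_pos'])
P=cloud("wrist",d,np.ones_like(d,bool),i);r=np.hypot(P[:,0]-.54,P[:,1]-.01)
H=P[(r<.08)&(P[:,2]>.185)&(P[:,2]<.21)];print("handle",rect(H),np.median(H[:,2]))
E
```

```text
time: 28.83
tool_pos: [0.5386, 0.0112, 0.1714]
tool_rot: [-0.002, 0.998, -0.055, -0.001]
contact_force: [-8.5, 7.2, 7.6]
gripper_width: 0.176
grasp_force: 79.2
[0.53856397 0.01115664 0.17139664] [-8.47617659  7.23158553  7.56159066] [1.06089593 1.0930279  2.09704293] handle -6.358936285993781
time: 29.67
tool_pos: [0.5419, 0.0084, 0.3275]
tool_rot: [0.0, 0.998, -0.06, 0.006]
contact_force: [0.4, 0.1, 0.6]
gripper_width: 0.601
grasp_force: 0.0
[0.54190111 0.00838915 0.32749266]
handle (array([540.4,   9.7]), array([ 16. , 114.7]), 86.7) 0.20018577919820066
```

View pics/w7.png

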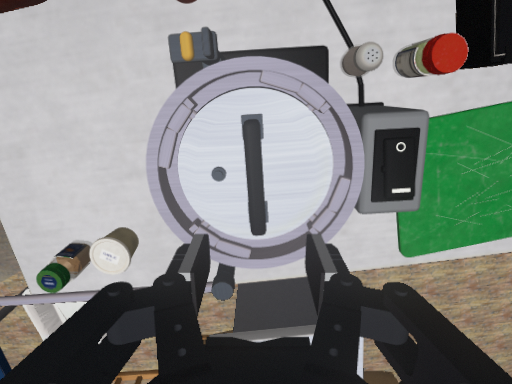

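The lid is seated and locked: handle at -3°, its top at 0.200 m. The bar is out at the bottom left and the catch roller is at (187,45). I go to the outer side of the bar to push it shut at r = 0.19, clear of the catch.

```bash
python3 -m handwheel '[[[-0.015,0.022,0,0,0,0],[-0.020,0.030,0,0,0,0],[-0.021,0.031,0,0,0,0],[-0.021,0.031,0,0,0,0],[-0.021,0.031,0,0,0,0],[-0.021,0.031,0,0,0,0],[-0.021,0.031,0,0,0,0],[-0.021,0.031,0,0,0,0],[-0.010,0.010,0,0,0,0],[0,0,0,0,0,0],[0,0,0,0,0,0]]]' 0
python3 -c "
from plant import *
s=state();print(s['tool_pos'],s['joint_pos'])"
```

```text
time: 30.63
tool_pos: [0.3677, 0.257, 0.3181]
tool_rot: [0.001, 0.998, -0.059, -0.001]
contact_force: [0.5, 0.0, -0.3]
gripper_width: 0.0
grasp_force: 0.0
[0.36771624 0.25698312 0.31812202] [ 4.44150415e-01 -4.18995357e-01  1.88259166e+00 -5.56881471e-04
  1.68049449e+00  2.13296503e+00]
```

```bash
python3 -m handwheel '[[[0,0,-0.03,0,0,0],[0,0,-0.03,0,0,0],[0,0,-0.03,0,0,0],[0,0,-0.03,0,0,0],[0,0,-0.016,0,0,0],[0,0,-0.007,0,0,0],[0,0,0,0,0,0],[0,0,0,0,0,0]]]' 0
```

```text
time: 31.3
tool_pos: [0.3691, 0.2564, 0.1772]
tool_rot: [0.0, 0.998, -0.061, 0.0]
contact_force: [-0.2, -0.5, 0.3]
gripper_width: 0.0
grasp_force: 0.0
```

```bash
python3 -m handwheel '[[[0.010,0,-0.003,0,0,0],[0.010,0,0,0,0,0],[0.010,0,0,0,0,0],[0.016,0,0,0,0,0],[0.016,0,0,0,0,0],[0.016,-0.002,0,0,0,0],[0.016,-0.003,0,0,0,0],[0.016,-0.005,0,0,0,0],[0.016,-0.006,0,0,0,0],[0.015,-0.007,0,0,0,0],[0.014,-0.009,0,0,0,0],[0.013,-0.010,0,0,0,0],[0.013,-0.011,0,0,0,0],[0.011,-0.012,0,0,0,0],[0.011,-0.013,0,0,0,0],[0.009,-0.014,0,0,0,0],[0.008,-0.014,0,0,0,0],[0,0,0,0,0,0]]]' 0
python3 -c "
from plant import *
s=state();print(s['tool_pos'],s['contact_force'])"
```

```text
time: 32.8
tool_pos: [0.59, 0.1481, 0.174]
tool_rot: [0.0, 0.998, -0.061, 0.001]
contact_force: [0.1, 0.2, 0.1]
gripper_width: -0.0
grasp_force: 0.0
[0.58999999 0.14805581 0.17404207] [0.09742323 0.23724085 0.05598042]
```

```bash
python3 -m handwheel '[[[0.006,-0.015,0,0,0,0],[0.005,-0.015,0,0,0,0],[0.002,-0.008,0,0,0,0],[0.002,-0.008,0,0,0,0],[0.001,-0.006,0,0,0,0],[0,0,0,0,0,0]]]' 0
python3 - <<'E'
from h import *
s=state();print(s['tool_pos'],s['contact_force'])
i=camera_info("top");p,d=grab_frame("top");P=cloud("top",d,np.ones_like(d,bool),i)
K=P[(P[:,2]>.195)&(P[:,2]<.225)&(P[:,0]>.66)&(P[:,0]<.73)&(P[:,1]>0)&(P[:,1]<.2)];print("knob",K.mean(0),len(K))
cv2.imwrite("pics/t8.png",cv2.resize(p[90:230,170:320],(750,600)) if 0 else cv2.resize(p[90:230,170:320],None,fx=4,fy=4,interpolation=cv2.INTER_CUBIC))
E
```

```text
time: 33.3
tool_pos: [0.6044, 0.0982, 0.1739]
tool_rot: [0.0, 0.998, -0.06, 0.0]
contact_force: [-0.1, -0.1, 0.6]
gripper_width: 0.002
grasp_force: 0.0
[0.60443028 0.09818295 0.17392365] [-0.11588409 -0.08915694  0.57959547]
knob [0.6788673  0.03666446 0.19543758] 1
```

View pics/t8.png

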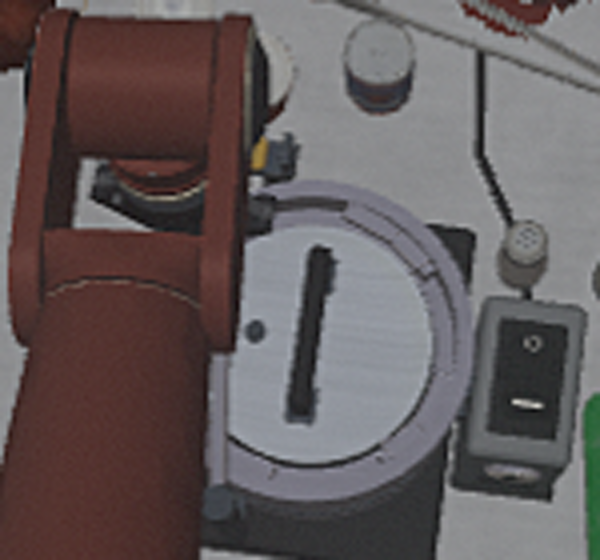

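The rod shows at the arm's edge (220,400-500), following the finger toward the catch at (275,155). I keep pushing, watching the force.

```bash
python3 -m handwheel '[[[0.001,-0.005,0,0,0,0],[0.001,-0.005,0,0,0,0],[0.001,-0.004,0,0,0,0],[0,0,0,0,0,0]]]' 0
python3 -m handwheel '[[[0,-0.003,0,0,0,0],[0,-0.003,0,0,0,0],[0,-0.003,0,0,0,0],[0,0,0,0,0,0]]]' 0
```

```text
time: 33.68
tool_pos: [0.6073, 0.0849, 0.1739]
tool_rot: [-0.0, 0.998, -0.06, -0.0]
contact_force: [-0.5, 1.7, 0.4]
gripper_width: 0.002
grasp_force: 0.5
time: 34.02
tool_pos: [0.6074, 0.0756, 0.174]
tool_rot: [0.0, 0.998, -0.06, 0.0]
contact_force: [0.6, 0.5, -0.4]
gripper_width: 0.001
grasp_force: 0.5
```

```bash
python3 -m handwheel '[[[0,-0.002,0,0,0,0],[0,-0.002,0,0,0,0],[0,0,0,0,0,0]]]' 0
python3 -m handwheel '[[[0,-0.002,0,0,0,0],[0,-0.002,0,0,0,0],[0,0,0,0,0,0]]]' 0
python3 -m handwheel '[[[0,-0.002,0,0,0,0],[0,-0.001,0,0,0,0],[0,0,0,0,0,0]]]' 0
```

```text
time: 34.27
tool_pos: [0.6075, 0.0712, 0.1739]
tool_rot: [0.0, 0.998, -0.06, 0.0]
contact_force: [-0.1, -0.1, 0.5]
gripper_width: -0.003
grasp_force: 0.0
time: 34.52
tool_pos: [0.6074, 0.07, 0.1739]
tool_rot: [-0.003, 0.998, -0.06, 0.0]
contact_force: [0.2, 7.4, -1.1]
gripper_width: 0.001
grasp_force: 3.5
time: 34.77
tool_pos: [0.6074, 0.0696, 0.1739]
tool_rot: [-0.005, 0.998, -0.059, -0.0]
contact_force: [0.3, 15.4, -0.9]
gripper_width: 0.001
grasp_force: 6.9
```

The force dropped to zero (drawn in), then rose against the stop: it has snapped past. I back off, go above the rocker and check.

```bash
python3 -m handwheel '[[[0,0.010,0,0,0,0],[0,0.015,0,0,0,0],[0,0.005,0.02,0,0,0],[0,0,0.03,0,0,0],[0,0,0.04,0,0,0],[0,0,0.04,0,0,0],[-0.006,-0.02,0,0,0,0],[-0.012,-0.035,0,0,0,0],[-0.013,-0.037,0,0,0,0],[-0.013,-0.037,0,0,0,0],[-0.013,-0.037,0,0,0,0],[-0.013,-0.037,0,0,0,0],[-0.013,-0.037,0,0,0,0],[-0.010,-0.005,0,0,0,0],[-0.012,0,0,0,0,0],[0,0,0,0,0,0],[0,0,0,0,0,0]]]' 0
python3 - <<'E'
from h import *
s=state();print(s['tool_pos'])
for n in ["wrist","top"]:
    i=camera_info(n);p,d=grab_frame(n);cv2.imwrite(f"pics/{n}9.png",p);P=cloud(n,d,np.ones_like(d,bool),i)
    B=P[(P[:,2]>.176)&(P[:,2]<.188)&(P[:,1]>.02)&(P[:,1]<.1)&(P[:,0]>.43)&(P[:,0]<.64)]
    if len(B)>20:
        v=cv2.fitLine(B[:,:2].astype(np.float32),cv2.DIST_HUBER,0,.005,.005).ravel();print(n,"bar deg",np.degrees(np.arctan(v[1]/v[0])),v[2:],len(B))
    H=P[(np.hypot(P[:,0]-.54,P[:,1]-.01)<.08)&(P[:,2]>.19)&(P[:,2]<.21)&(P[:,1]<.04)]
    if len(H)>20: print(n,"handle",rect(H))
    for t in ["rocker_front","rocker_rear"]:
        for q in pinpoint(n,t)[:2]:
            if q['conf']>.3: print(n,t,round(q['conf'],2),np.round(q['position']),at_z(n,q['position'],.167 if 'front' in t else .158,i))
E
```

```text
time: 36.18
tool_pos: [0.5025, -0.1497, 0.3041]
tool_rot: [0.0, 0.998, -0.06, 0.0]
contact_force: [-0.2, 0.3, 0.2]
gripper_width: -0.003
grasp_force: 0.0
[ 0.502464   -0.14973296  0.30413163]
wrist bar deg -3.2872164 [0.5611684 0.0504375] 3266
wrist handle (array([540.4,   8.8]), array([ 16.7, 114.9]), 86.8)
wrist rocker_front 0.62 [251. 175.] [ 0.50410561 -0.14457917  0.167     ]
wrist rocker_rear 0.92 [248. 127.] [ 0.54950047 -0.14807115  0.158     ]
top bar deg -3.5167456 [0.5240743  0.05775226] 273
top handle (array([538.3,  11.9]), array([ 16.1, 114.2]), 86.8)
top rocker_front 0.68 [302. 189.] [ 0.50839108 -0.14691903  0.167     ]
top rocker_front 0.41 [245. 171.] [0.54720358 0.01856378 0.167     ]
top rocker_rear 0.69 [303. 173.] [ 0.55718631 -0.14744955  0.158     ]
```

View pics/wrist9.png

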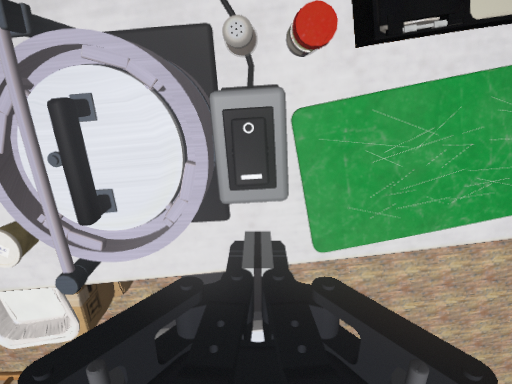

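The bar is shut over the lid, parallel with the handle (both -3.3°), and the rocker is at (250,150) with its front end near (251,175). Now I press it.

```bash
python3 -m handwheel '[[[0,0.005,-0.03,0,0,0],[0,0,-0.035,0,0,0],[0,0,-0.035,0,0,0],[0,0,-0.02,0,0,0],[0,0,-0.008,0,0,0],[0,0,-0.002,0,0,0],[0,0,0,0,0,0],[0,0,0,0,0,0]]]' 0
python3 -m handwheel '[[[0,0,-0.003,0,0,0],[0,0,-0.003,0,0,0],[0,0,-0.003,0,0,0],[0,0,0,0,0,0]]]' 0
```

```text
time: 37.15
tool_pos: [0.5037, -0.1455, 0.1761]
tool_rot: [0.001, 0.998, -0.06, 0.002]
contact_force: [0.3, -0.2, 0.3]
gripper_width: -0.002
grasp_force: 0.0
time: 37.48
tool_pos: [0.5025, -0.1451, 0.1651]
tool_rot: [0.0, 0.998, -0.06, 0.0]
contact_force: [0.0, 0.5, -0.9]
gripper_width: -0.001
grasp_force: 0.0
```

```bash
python3 -m handwheel '[[[0,0,-0.002,0,0,0],[0,0,-0.002,0,0,0],[0,0,0,0,0,0]]]' 0
python3 -m handwheel '[[[0,0,-0.002,0,0,0],[0,0,-0.001,0,0,0],[0,0,0,0,0,0]]]' 0
```

```text
time: 37.73
tool_pos: [0.5024, -0.1451, 0.1611]
tool_rot: [0.0, 0.998, -0.06, -0.0]
contact_force: [-1.5, -0.0, 3.1]
gripper_width: 0.003
grasp_force: 1.1
time: 37.98
tool_pos: [0.5025, -0.1452, 0.1606]
tool_rot: [0.0, 0.998, -0.06, -0.0]
contact_force: [-7.8, 1.7, 13.6]
gripper_width: 0.001
grasp_force: 7.7
```

```bash
python3 -m handwheel '[[[0,0,0.02,0,0,0],[0,0,0.03,0,0,0],[0,0,0.04,0,0,0],[0,0,0.04,0,0,0],[-0.01,0,0.01,0,0,0],[-0.02,0,0,0,0,0],[0,0,0,0,0,0]]]' 0
python3 - <<'E'
from h import *
i=camera_info("wrist");p,d=grab_frame("wrist");P=cloud("wrist",d,np.ones_like(d,bool),i)
c=np.array([.526,-.1460]);u=np.array([np.cos(-.057),np.sin(-.057)]);w=np.array([-u[1],u[0]])
D=P[:,:2]-c;x=D@u;y=D@w
for a,b in [(-.030,-.018),(-.006,.006),(.018,.030)]:
    k=(x>a)&(x<b)&(np.abs(y)<.01)&(P[:,2]>.14);print(a,np.median(P[k,2]),k.sum())
B=P[(P[:,2]>.176)&(P[:,2]<.188)&(P[:,1]>.02)&(P[:,1]<.1)&(P[:,0]>.43)&(P[:,0]<.64)];v=cv2.fitLine(B[:,:2].astype(np.float32),cv2.DIST_HUBER,0,.005,.005).ravel();print("bar",np.degrees(np.arctan(v[1]/v[0])))
for n in ["top"]:
    p2,_=grab_frame(n)
    for t in ["spice_a","cup_pale","shaker"]: print(t,[(round(q['conf'],2),np.round(q['position'])) for q in pinpoint(n,t)[:2]])
cv2.imwrite("pics/w10.png",p)
E
```

```text
time: 38.57
tool_pos: [0.4716, -0.1452, 0.2994]
tool_rot: [0.001, 0.998, -0.06, 0.001]
contact_force: [-0.0, 0.4, -0.6]
gripper_width: -0.003
grasp_force: 0.0
-0.03 0.1598492501028243 248
-0.006 0.16419827253178104 285
0.018 0.16874865655504864 322
bar -3.9091933
spice_a [(0.68, array([139., 221.]))]
cup_pale [(0.85, array([163., 225.])), (0.28, array([247., 172.]))]
shaker [(0.5, array([248., 171.]))]
```

View pics/w10.png

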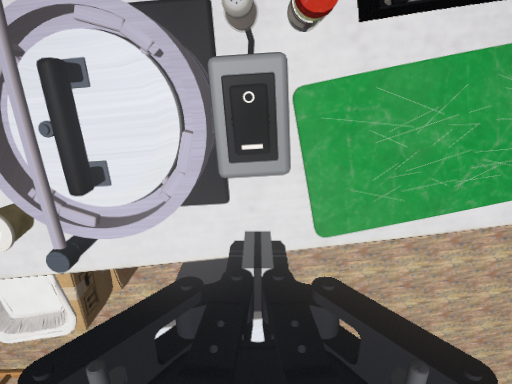

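The rocker now tips down at the front (0.160 m, against 0.169 m at the rear, a slope of 0.19), so it is on. The bar is shut, the board is empty and nothing else is disturbed.

```bash
python3 -c "
from plant import *
print(job_done())"
```

```text
the job is handed in; nothing more can be done
None
```

The job is handed in: both beef slices are in the pot, the lid is twisted tight against its stops, the locking bar is snapped shut over it, and the switch reads on; the robot's clock stood at about 39 s of the 210 s allowed.

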